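# Press the tail cap onto the dog-walk flashlight and hold it home

## Robot

A 7-joint arm with a two-finger parallel gripper is mounted at the origin on the work surface. World frame = base frame: x ahead of the robot, y to its left, z up, the work surface at z = 0. Lengths are in m, angles in degrees, forces in N, time in s.
With the tool pointing down it reaches from about 0.425 to 0.875 m from the base axis. Payload 4.7 kg.
Tool frame: the origin (TCP) lies at the very end of the fingers, on their centre line; the grasp point (between the pads) lies 19 mm behind it; z points along the fingers, y is the direction in which the jaws open and shut (so a half turn about z gives the same grasp; the last joint's range is limited). The gripper opens to 87 mm and grips with 3 to 60 N. Pads are 19 mm wide; open, the fingers measure 117 mm over their backs; the gripper's body (75 mm by 190 mm) begins 51 mm behind the grasp point.
Start: joints at [77.298, 18.392, -4.016, 83.108, 1.295, 78.541, -3.26], TCP at [0.152, -0.632, 0.223] pointing down, gripper open.
Joint ranges: [-163.93, 163.93], [-17.29, 119.83], [-79.2, 71.16], [3.27, 140.29], [-89.18, 269.18], [5.43, 117.66], [-154.24, 154.24]. Speed limits (degrees/s): [147.25, 147.25, 180, 180, 180, 180, 180].

## Interface

Orientations are given as [roll, pitch, yaw] about the fixed x, y, z axes, in that order (R = Rz(yaw) Ry(pitch) Rx(roll)).
In Python, from cell import monitor, read_camera, camera_info, env, look_for gives the robot as it stands.
- The arm moves only by the tool servo_tool, never from a script. Its argument "commands" is one flat list of numbers, 6 for each row, row after row: the shift along the tool's x, y, z in mm, then the turn, a rotation vector about the tool's x, y, z in degrees. A call has 1 to 10 rows; each row shifts and turns the commanded pose from where the row before left it, along the tool's axes as they then stand; what a row does not reach is not made up. A row lasts 1/10 s, in which the tool goes at most 50 mm and 8.59 degrees, less where a joint would pass 70% of its speed; a pose out of reach is approached as far as the arm can. A call is refused whole if a number of a shift passes 50 or a number of a turn 8.59, either way. A call with a gripper value outside its range is refused whole. "jaw" is the finger opening in mm, from 0 to 87, set as the call begins (left out, the last holds). The fingers move at their own pace and stop on an object; "newtons" is the grip in N (left out, the last holds). Time passes only in rows, so rows that do not move let the fingers close. It gives the time, the measured TCP pose, the force and the opening at its end, in the units of the state.
- monitor.get_obs(): the state, without advancing time (a new reading comes with each control period).
- read_camera(name): name is "scene" or "side" or "wrist"; returns (picture, depth): 400x640x3 uint8, red, green, blue; 400x640 float32, m along the optical axis (not along the pixel's ray), 0 where there is no reading.
- camera_info(name): a dict with "camera_matrix" (3x3 intrinsics, pixels), "R" (3x3) and "t" (3): a world point X has camera coordinates R X + t; the wrist camera has in their place "T_tool_cam" (4x4, takes a point from camera to tool coordinates, whose origin is the TCP and whose axes are the flange's). Camera axes: x right, y down, z forward; pixel columns grow to the right and rows downward; lengths in m; the calibration is good to about 2 mm. A picture is of the moment at which its call begins: read the wrist's pose just before it. camera_info takes no time and is no camera call.
- env.sign_off(): hands the job in, once; it reports no verdict.
Trained networks look in the newest picture that a camera, given by its name, has taken for a name from the list of things; names that differ only in an ending like _2 or _b are one class to them, and where a whole thing is asked for, a point or a joint stands for the part that bears it (a point fixed in the world has none). Each returns a list of dicts, best first, with "conf" (0 to 1); they miss things now and then, are a little off and sometimes report something else, mostly with a low value. They report only what shows in the picture. A call takes as long as a camera call. They do not tell look-alikes from the thing itself.
- look_for(camera, label): "box" ([left, top, width, height] in pixels, round what is visible of it).
The state is a dict: "time_s": time; "qpos": joint angles; "joint_velocities": joint speeds; "effort": joint torques, N m; "tool_pos": TCP position; "tool_rot": TCP orientation; "force": force on the tool from outside, world axes, zero at the start; "wrist_torque": the same for the moment, N m; "grip_width": finger opening in m.
Only numpy, scipy, OpenCV 4.12 (cv2) and the standard library are available. Lean on these libraries where they do the work, as an engineer would, in place of code of your own. Each camera call takes 0.05 s, during which the arm holds its last target.

## Task

Fresh cells are in the flashlight that stands head down in its wooden holder: pick up its loose aluminium tail cap, lower the cap's plug into the open end of the barrel and press it down against the sprung cell until you feel its shoulder land fully home on the barrel's rim, upright and without bearing down hard. Finish while still holding the cap pressed home like that, so that I can wind up the locking ring (let go and the spring lifts the cap off its seat). Leave the other things on the bench where they are.

Things in the scene. Friction and masses are not known exactly. Their poses are not given: they have to be found in the camera images.
- cap_center (a point): centre (half-way up, 29 mm above its foot, on its axis) of the loose tail cap: silver aluminium, round about its own z axis, 58 mm tall, about 90 to 140 g, standing on its plug. From the bottom: a steel plug 27 mm across and 18 mm long; a plain shoulder disc 39 mm across and 6 mm thick; a knurled cylindrical grip 36 mm across and 34 mm tall (from 24 to 58 mm above the foot), black disc on top. z points up from plug to grip
- cap_shoulder (a point): point on the cap's axis at the underside of its shoulder, 18 mm above the foot and 11 mm below cap_center: this face lands on the barrel's rim
- rim (a point): centre of the upper rim of the flashlight's open barrel, 190 mm above the bench, z up along the barrel. Silver flashlight (toggle switch on its side) fixed upright, head down, in a square ash holder 110 mm wide and 42 mm high. The rim is 39 mm across outside and the bore 31 mm (2 mm clearance round the plug); a dark knurled locking ring 46 mm across sits lower on the barrel, its top 24 mm below the rim. The sprung cell's end lies in the bore 5 mm below the rim
- barrel_end: the open end of the barrel, a fixed aluminium tube 39 mm outside, 31 mm inside, 40 mm long; origin at the centre of its lower end, 40 mm below the rim, z up
- flashlight: flashlight with its holder (fixed), including barrel and sprung cell; origin under the centre of the holder at bench height, z up, toggle switch towards +x
- cell_plunger (a joint): how far the sprung cell is pressed down into the barrel (m): 0 when free, about 0.013 when the cap's shoulder is on the rim; it could go to 0.020. The spring pushes up with about 4.5 N at first touch and about 9.5 N with the cap home; any push beyond that is carried by the rim
- tailcap: the same tail cap; origin at the centre of the plug's foot, z up
- bowl: bystander: stainless steel dog bowl 180 mm across, 50 mm high, with a ball in it; origin under its centre
- treat_tin: bystander: green tin with white lid, 66 mm across, 52 mm high; origin under its centre
- old_cell_a: bystander: spent cell, black and copper, 26 mm across, 49 mm high, standing; origin under its centre
- old_cell_b: bystander: a second spent cell like it
- brush: bystander: ash grooming brush, bristles down, 190 mm long, 25 mm high; origin under the centre of its head
Not all that is in view belongs to the job. Leave any pink or purple look-alike of the tailcap alone.

How it is judged (in metres and radians):
On the way, in this order (a step that is already met when the one before it is completed fails the run):
1. the tail cap is lifted clear of the bench in the gripper (height (world z) of cap_center above 0.08 m and contact force between the fingers and tailcap above 1 N), for 0.1 s.
2. its plug is in the barrel and bears on the sprung cell (value of joint cell_plunger above 0.003 m and horizontal distance between cap_shoulder and rim below 0.005 m and z of cap_shoulder in the frame of rim below 0.013 m), for 0.05 s.
At the end, for the whole second after the job is handed in: At the end the robot still holds the cap pressed home: shoulder within 1.2 mm of the rim and bearing on it with more than 1.5 N, centred within 4 mm, tilted less than 0.06 rad, the sprung cell pressed in by more than 11.5 mm, fingers on the cap with more than 3 N, the cap at rest (z of cap_shoulder in the frame of rim below 0.0012 m and horizontal distance between cap_shoulder and rim below 0.004 m and angle between tailcap's own z axis and vertical below 0.06 rad and value of joint cell_plunger above 0.0115 m and contact force between tailcap and barrel_end above 1.5 N and contact force between the fingers and tailcap above 3 N and linear speed of tailcap below 0.02 m/s); the arm keeps its last pose, push and grip.
It fails at once if the cap is borne down on the flashlight with more than 60 N (contact force between tailcap and flashlight above 60 N).
It fails at once if a standing bystander is knocked over (angle between any of treat_tin, old_cell_a, old_cell_b's own z axis and vertical above 0.5 rad).
It fails at once if a bystander is moved more than 30 mm (distance of any of bowl, treat_tin, old_cell_a, old_cell_b, brush from where it was at the start of the episode above 0.03 m).
It also fails if it takes over 42 s, if anything falls off the work surface, if the arm or the gripper's body presses on something with over 40 N, if the wrist force passes 120 N, or if a joint passes its speed limit or range.

## Working session

There is one attempt and no reset: what is moved stays moved. The work goes in short steps, Python scripts to look and compute and a tool call to move; the robot and the scene stay as the last step left them, time stands still between calls to the robot, and variables do not carry over. Pictures are saved under pics/ and viewed, and the job is handed in when it is done.

Besides the shell and the picture viewer there is one more tool, called after ">>>" by a JSON object that holds its "api" and its "payload". servo_tool: Moves the arm, as the interface text tells. Its arguments: {"type":"object","properties":{"commands":{"type":"array","items":{"type":"number"}},"jaw":{"type":"number"},"newtons":{"type":"number"}},"required":["commands"]}

```bash
mkdir -p pics
cat > h.py <<'E'
import numpy as np, cv2
from cell import monitor, read_camera, camera_info, env, look_for
from scipy.spatial.transform import Rotation as Ro
def save(n,p,f=None):
    cv2.imwrite('pics/'+n,cv2.cvtColor(p,cv2.COLOR_RGB2BGR))
def world(cam,u,v,d,obs=None):
    ci=camera_info(cam);K=np.array(ci["camera_matrix"])
    c=np.stack([(u-K[0,2])/K[0,0]*d,(v-K[1,2])/K[1,1]*d,d],-1)
    if cam=='wrist':
        T=np.array(ci["T_tool_cam"]);t=c@T[:3,:3].T+T[:3,3]
        R=Ro.from_euler('xyz',obs['tool_rot'],degrees=True).as_matrix()
        return t@R.T+np.array(obs['tool_pos'])
    R=np.array(ci["R"]);return (c-np.array(ci["t"]))@R
E
python3 - <<'E'
from h import *
o=monitor.get_obs();print(o)
for c in ['scene','side','wrist']:
    p,d=read_camera(c);save(c+'0.png',p);np.save(c+'0.npy',d)
    for l in ['tailcap','flashlight','barrel_end']:
        for r in look_for(c,l)[:3]: print(c,l,r)
E
```

```text
{'time_s': 0.0, 'qpos': array([77.29831912, 18.43911761, -4.01470387, 83.17651884,  1.29536354,
       78.54049701, -3.25928126]), 'joint_velocities': array([ 0.16195725,  0.00613216,  0.01707725, -0.01097709, -0.01703133,
        0.01389086, -0.03631251]), 'effort': array([ 1.08234184e-03, -4.91284168e+01, -4.03646166e-01, -3.12534642e+01,
       -6.39926735e-02,  4.39780857e-02,  1.84057740e-04]), 'tool_pos': array([ 0.15165167, -0.63147973,  0.22144658]), 'tool_rot': array([-1.79889129e+02,  6.44651273e-03,  1.35114785e+01]), 'force': array([-0.00417349, -0.09550448,  0.28577136]), 'wrist_torque': array([ 0.03696305,  0.04524321, -0.00418738]), 'grip_width': 0.08675746370895321}
scene tailcap {'box': [250.6, 218.6, 10.3, 21.4], 'conf': 0.83}
scene tailcap {'box': [213.2, 223.3, 15.9, 22.3], 'conf': 0.7}
scene tailcap {'box': [247.0, 250.9, 13.5, 27.7], 'conf': 0.66}
scene flashlight {'box': [306.9, 183.0, 45.6, 79.9], 'conf': 0.78}
scene barrel_end {'box': [326.5, 182.4, 14.2, 18.1], 'conf': 0.45}
side tailcap {'box': [351.3, 192.7, 10.0, 19.0], 'conf': 0.81}
side tailcap {'box': [367.8, 222.0, 15.4, 20.4], 'conf': 0.62}
side tailcap {'box': [371.7, 199.2, 14.7, 20.8], 'conf': 0.55}
side flashlight {'box': [282.9, 189.2, 44.4, 72.4], 'conf': 0.57}
side barrel_end {'box': [290.1, 191.7, 21.0, 17.6], 'conf': 0.49}
```

Run:
```python
import cv2
for c,(x,y,w,h) in {'scene':(190,160,180,130),'side':(260,160,180,130)}.items():
    p=cv2.imread(f'pics/{c}0.png')[y:y+h,x:x+w]
    cv2.imwrite(f'pics/{c}0c.png',cv2.resize(p,None,fx=4.4,fy=4.4,interpolation=cv2.INTER_CUBIC))
```

```text
(no output)
```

View pics/scene0.png

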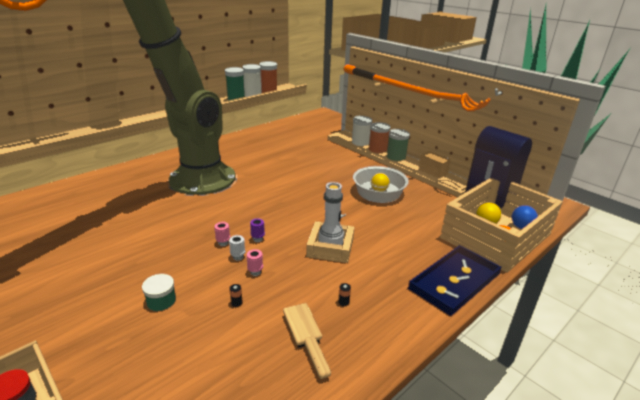

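View pics/scene0c.png

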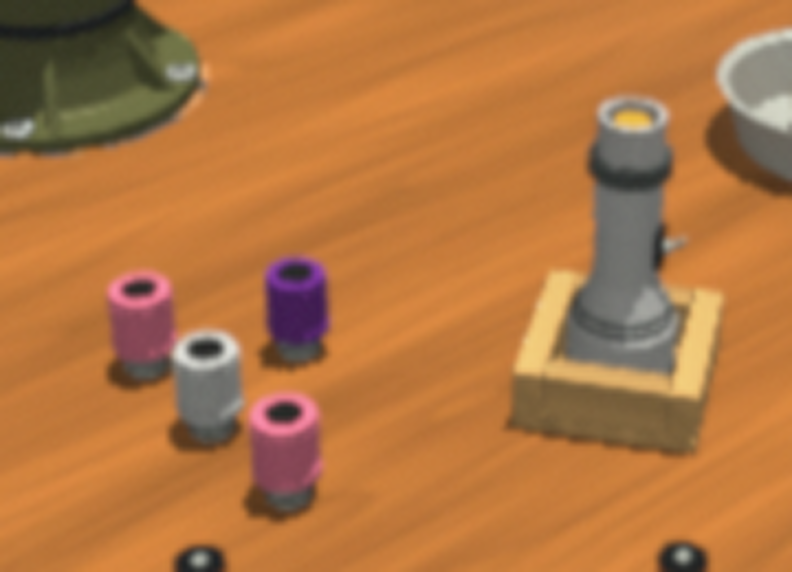

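View pics/side0c.png

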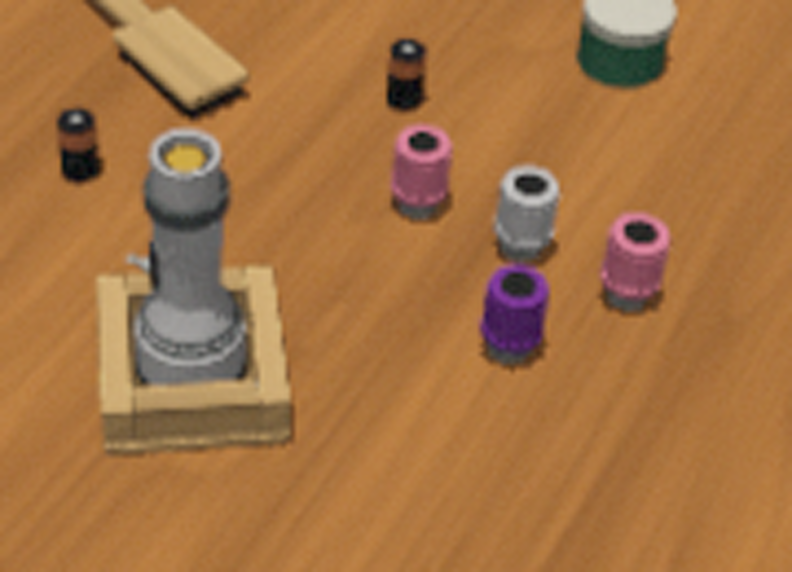

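View pics/wrist0.png

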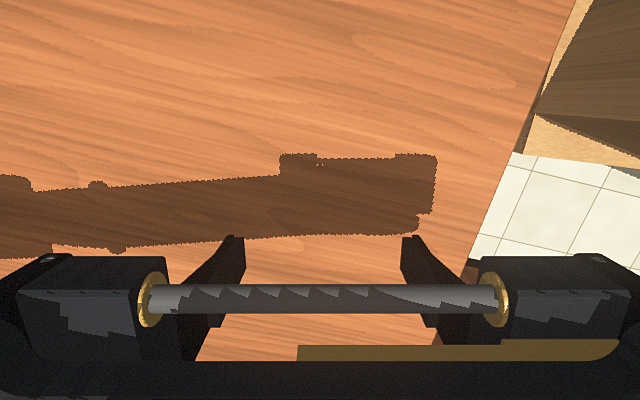

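The scene view shows four candidates: silver at (237,247), pink at (222,233) and (254,262), and purple at (257,229). Only the silver one is bare aluminium with a black top, and both enlarged crops show this (side view: silver at about (380,207)). The flashlight rim is at scene (333,186) and side (302,194).

Run:
```python
from h import *
from scipy.optimize import least_squares
vv,uu=np.mgrid[:400,:640]
def circ(P,r=None):
    f=lambda x:np.hypot(P[:,0]-x[0],P[:,1]-x[1])-(r if r else x[2])
    m=P[:,:2].mean(0); s=least_squares(f,[m[0],m[1]]+([] if r else [.018]),loss='soft_l1',f_scale=.001)
    return s.x
caps={}
for c,boxes in {'scene':dict(silver=(228,234,18,28),pinkA=(213,222,17,25),purple=(249,217,17,26),pinkB=(246,249,18,29),rim=(325,180,18,20)),
  'side':dict(silver=(371,196,18,25),pinkA=(395,206,18,26),purple=(368,219,18,25),pinkB=(348,187,16,24),rim=(292,188,20,20))}.items():
    d=np.load(c+'0.npy');W=world(c,uu,vv,d)
    for n,(x,y,w,h) in boxes.items():
        P=W[y:y+h,x:x+w].reshape(-1,3);D=d[y:y+h,x:x+w].ravel();P=P[D>0]
        z=P[:,2]
        if n=='rim': T=P[(z>.183)&(z<.197)]
        else: T=P[(z>.052)&(z<.066)]
        print(c,n,'top n',len(T),'med',np.round(np.median(T,0),4),'mid',np.round((T.max(0)+T.min(0))/2,4),'zmax',z.max().round(4))
        if n!='rim':
            S=P[(z>.026)&(z<.052)];print('   side fit r=.018',np.round(circ(S,.018),4),len(S))
```

```text
scene silver top n 115 med [ 0.4432 -0.1509  0.0566] mid [ 0.4425 -0.1493  0.0564] zmax 0.0607
   side fit r=.018 [ 0.441  -0.1493] 137
scene pinkA top n 107 med [ 0.3686 -0.147   0.0567] mid [ 0.3903 -0.1475  0.056 ] zmax 0.0599
   side fit r=.018 [ 0.3645 -0.1451] 121
scene purple top n 98 med [ 0.4135 -0.0667  0.0567] mid [ 0.4111 -0.0644  0.0561] zmax 0.0601
   side fit r=.018 [ 0.4096 -0.0646] 113
scene pinkB top n 130 med [ 0.5218 -0.1512  0.057 ] mid [ 0.5203 -0.1503  0.0561] zmax 0.0601
   side fit r=.018 [ 0.5185 -0.1496] 136
scene rim top n 113 med [0.566  0.0614 0.1864] mid [0.5664 0.0602 0.1871] zmax 0.191
side silver top n 109 med [ 0.4388 -0.1447  0.0579] mid [ 0.4384 -0.1215  0.0576] zmax 0.0628
   side fit r=.018 [ 0.4401 -0.148 ] 90
side pinkA top n 116 med [ 0.3627 -0.14    0.058 ] mid [ 0.3636 -0.1435  0.0575] zmax 0.0627
   side fit r=.018 [ 0.3635 -0.1439] 91
side purple top n 127 med [ 0.4078 -0.0593  0.0582] mid [ 0.4086 -0.0622  0.0577] zmax 0.0632
   side fit r=.018 [ 0.4089 -0.0628] 89
side pinkB top n 101 med [ 0.5163 -0.145   0.0582] mid [ 0.5169 -0.1485  0.0571] zmax 0.0621
   side fit r=.018 [ 0.5171 -0.1488] 85
side rim top n 164 med [0.5648 0.0628 0.1867] mid [0.5633 0.0626 0.1884] zmax 0.1936
```

>>> {"api": "servo_tool", "payload": {"commands": [20,-20,0,0,0,0,30,-30,0,0,0,0,30,-31,0,0,0,0,30,-31,0,0,0,0,30,-31,0,0,0,0,30,-31,0,0,0,0,30,-31,0,0,0,0,30,-31,0,0,0,0,30,-31,0,0,0,0,20,-20,0,0,0,0], "jaw": 80}}

```text
time_s: 1.6
tool_pos: [0.3587, -0.2845, 0.223]
tool_rot: [180.0, -0.0, 13.7]
force: [0.3, -0.5, 0.1]
grip_width: 0.0801
```

Run:
```python
from h import *
o=monitor.get_obs();print(o['time_s'],o['tool_pos'],o['tool_rot'],o['qpos'].round(1))
print(camera_info('wrist'))
```

```text
1.6 [ 0.35867985 -0.28448357  0.22300102] [ 1.79959341e+02 -3.68367011e-02  1.37023145e+01] [ 58.1  -4.6 -21.6 108.3  -1.7  75.9 -39.4]
{'camera_matrix': array([[322.58083838,   0.        , 322.62166845],
       [  0.        , 322.58083838, 197.33909447],
       [  0.        ,   0.        ,   1.        ]]), 'T_tool_cam': array([[ 4.43337672e-04, -9.52586123e-01, -3.04268765e-01,
         8.31575076e-02],
       [ 9.99999874e-01,  4.93924524e-04, -8.92895823e-05,
        -1.33015351e-04],
       [ 2.35341822e-04, -3.04268687e-01,  9.52586222e-01,
        -1.62082616e-01],
       [ 0.00000000e+00,  0.00000000e+00,  0.00000000e+00,
         1.00000000e+00]])}
```

>>> {"api": "servo_tool", "payload": {"commands": [0,0,0,0,0,8,0,0,0,0,0,8,0,0,0,0,0,7.7,11,-25,0,0,0,0,12,-37,0,0,0,0,12,-37,0,0,0,0,12,-34,0,0,0,0,10,-15,0,0,0,0,0,0,0,0,0,0,0,0,0,0,0,0]}}

```text
time_s: 2.6
tool_pos: [0.439, -0.1524, 0.2226]
tool_rot: [180.0, 0.0, -10.2]
force: [-0.4, -0.7, -0.2]
grip_width: 0.0799
```

Run:
```python
from h import *
o=monitor.get_obs();print(o['time_s'],o['tool_pos'],o['tool_rot'],o['qpos'].round(1))
p,d=read_camera('wrist');save('wrist1.png',p);np.save('wrist1.npy',d)
import pickle;pickle.dump({k:o[k] for k in('tool_pos','tool_rot')},open('w1.pkl','wb'))
for r in look_for('wrist','tailcap'): print(r)
```

```text
2.6 [ 0.4390022  -0.15240126  0.22255969] [ 1.79960697e+02  1.86385125e-02 -1.01674923e+01] [ 50.7  -3.6 -33.1 107.2  -2.   75.9 -82.1]
{'box': [283.9, 81.9, 40.9, 37.6], 'conf': 0.7}
{'box': [233.6, 192.5, 36.4, 42.1], 'conf': 0.66}
{'box': [312.5, 213.9, 32.2, 46.0], 'conf': 0.64}
{'box': [298.8, 155.0, 37.7, 38.7], 'conf': 0.61}
```

View pics/wrist1.png

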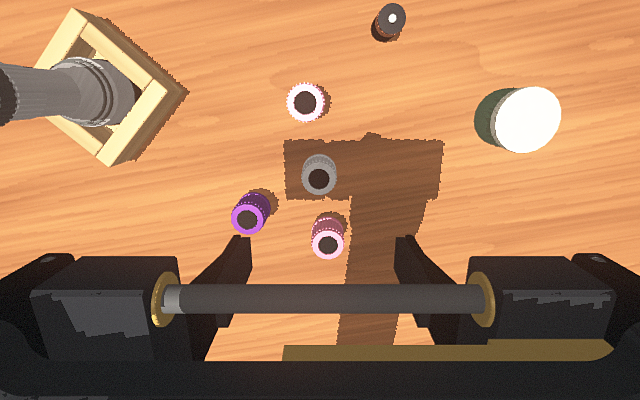

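The wrist picture shows the silver cap at (319,174), in the shadow of the arm. Pink is at (306,102) and (328,240), and purple at (249,215). Next I measure the silver top face.

Run:
```python
from h import *
import pickle
o=pickle.load(open('w1.pkl','rb'));d=np.load('wrist1.npy')
vv,uu=np.mgrid[:400,:640];W=world('wrist',uu,vv,d,o)
p=cv2.imread('pics/wrist1.png')
for n,(x0,y0,x1,y1) in dict(silver=(295,148,345,200),pinkB=(280,75,335,130),purple=(225,190,270,240)).items():
    P=W[y0:y1,x0:x1].reshape(-1,3);T=P[(P[:,2]>.053)&(P[:,2]<.063)]
    (cx,cy),r=cv2.minEnclosingCircle((T[:,:2]*1000).astype(np.float32))
    print(n,len(T),np.median(T,0).round(4),((T.max(0)+T.min(0))/2).round(4),(cx,cy,r),P[:,2].min().round(4))
    # dark disc
    g=p[y0:y1,x0:x1].max(2).ravel();B=P[(g<75)&(P[:,2]>.05)];
    if len(B): print('  disc',len(B),B.mean(0).round(4))
cv2.imwrite('pics/w1c.png',cv2.resize(p[140:270,220:360],None,fx=4,fy=4,interpolation=cv2.INTER_CUBIC))
```

```text
silver 912 [ 0.4402 -0.1486  0.0582] [ 0.4399 -0.1482  0.0569] (439.508544921875, -148.48280334472656, 18.73147201538086) -0.003
  disc 313 [ 0.4396 -0.1485  0.0597]
pinkB 1113 [ 0.5166 -0.1491  0.0581] [ 0.516  -0.1492  0.0567] (516.0961303710938, -148.95962524414062, 18.770084381103516) -0.0027
  disc 10 [ 0.5193 -0.1557  0.0586]
purple 836 [ 0.4094 -0.0644  0.0581] [ 0.4085 -0.0637  0.0567] (408.36383056640625, -64.1407470703125, 18.58883285522461) -0.002
  disc 69 [ 0.4475 -0.1028  0.194 ]
```

View pics/w1c.png

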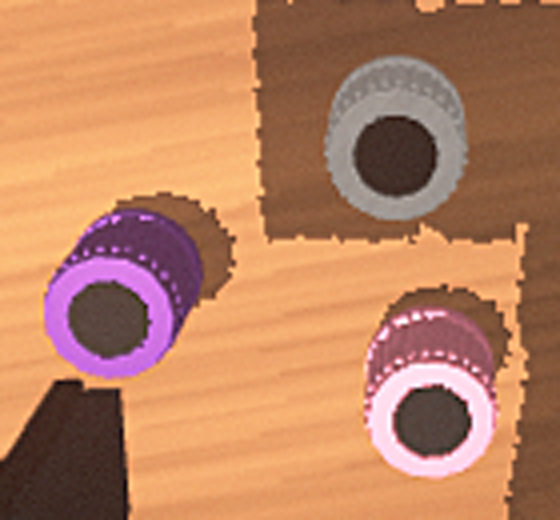

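>>> {"api": "servo_tool", "payload": {"commands": [0,-2,25,0,0,0,0,-2,40,0,0,0,0,0,40,0,0,0,0,0,35,0,0,0,0,0,25,0,0,0,0,0,15,0,0,0,0,0,9,0,0,0,0,0,5,0,0,0,0,0,0,0,0,0,0,0,0,0,0,0], "jaw": 75}}

```text
time_s: 3.7
tool_pos: [0.4406, -0.1486, 0.0293]
tool_rot: [180.0, -0.1, -10.2]
force: [0.9, 0.3, -0.1]
grip_width: 0.0753
```

Run:
```python
from h import *
o=monitor.get_obs();print(o['time_s'],o['tool_pos'],o['tool_rot'],o['force'])
p,d=read_camera('wrist');save('wrist2.png',p)
```

```text
3.7 [ 0.44057784 -0.14857467  0.02928101] [ 1.79965467e+02 -7.52680959e-02 -1.02182812e+01] [ 0.9313714   0.30852707 -0.13072863]
```

View pics/wrist2.png

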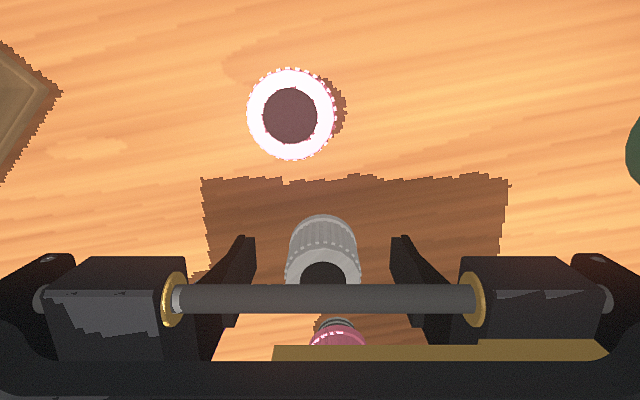

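The silver cap stands centred between the fingers at (322,250). I close on it now.

>>> {"api": "servo_tool", "payload": {"commands": [0,0,0,0,0,0,0,0,0,0,0,0,0,0,0,0,0,0,0,0,0,0,0,0,0,0,0,0,0,0,0,0,0,0,0,0,0,0,0,0,0,0,0,0,0,0,0,0], "jaw": 20, "newtons": 45}}

```text
time_s: 4.55
tool_pos: [0.44, -0.1481, 0.0285]
tool_rot: [180.0, 0.0, -10.2]
force: [-0.9, -0.4, -0.1]
grip_width: 0.0352
```

>>> {"api": "servo_tool", "payload": {"commands": [0,0,-10,0,0,0,0,0,-20,0,0,0,0,0,-30,0,0,0,0,0,-35,0,0,0,0,0,-35,0,0,0,0,0,-35,0,0,0,0,0,-30,0,0,0,0,0,-20,0,0,0,0,0,-10,0,0,0,0,0,0,0,0,0]}}

```text
time_s: 5.55
tool_pos: [0.4406, -0.1481, 0.2548]
tool_rot: [179.9, -0.1, -10.2]
force: [0.1, -0.1, -1.2]
grip_width: 0.0351
```

Run:
```python
from h import *
o=monitor.get_obs();print(o['time_s'],o['tool_pos'],o['tool_rot'],o['force'],o['wrist_torque'],o['grip_width'],o['qpos'].round(1))
p,d=read_camera('wrist');save('wrist3.png',p)
p,d=read_camera('side');save('side3.png',p)
```

```text
5.55 [ 0.4406035  -0.14807991  0.25481001] [ 1.79946564e+02 -1.31097806e-01 -1.01771923e+01] [ 0.14587578 -0.05163036 -1.18058723] [ 0.02648279 -0.01634097 -0.01259215] 0.03510455323634761 [ 51.2  -4.7 -33.6 104.4  -2.6  79.5 -82. ]
```

View pics/wrist3.png

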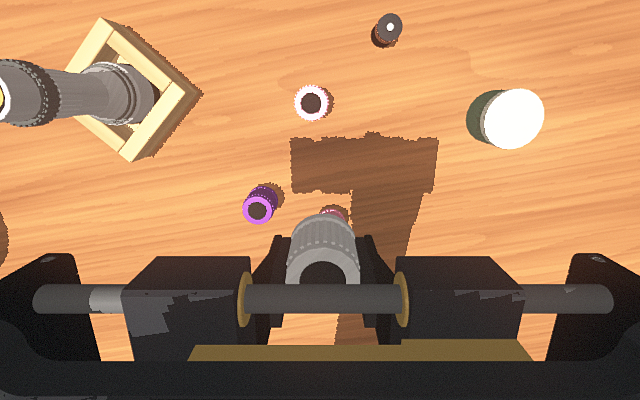

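View pics/side3.png

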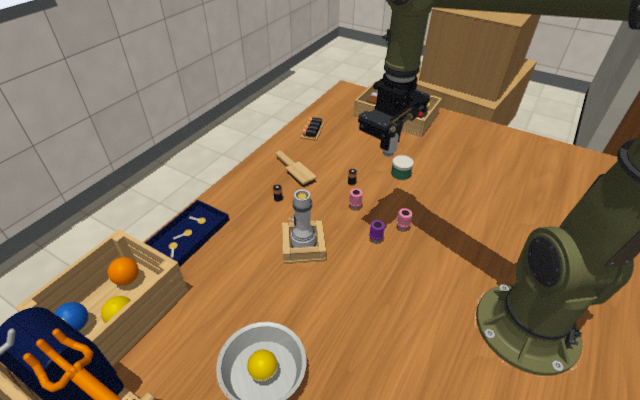

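>>> {"api": "servo_tool", "payload": {"commands": [0,-15,0,0,0,0,0,-30,0,0,0,0,-2,-40,0,0,0,0,-2,-40,0,0,0,0,0,-40,0,0,0,0,0,-30,0,0,0,0,0,-15,0,0,0,0,0,-6,0,0,0,0,0,0,0,0,0,0,0,0,0,0,0,0]}}

```text
time_s: 6.65
tool_pos: [0.4739, 0.0644, 0.253]
tool_rot: [180.0, 0.1, -10.3]
force: [-0.7, 0.0, -1.3]
grip_width: 0.0351
```

Run:
```python
from h import *
import pickle
o=monitor.get_obs();print(o['time_s'],o['tool_pos'],o['tool_rot'],o['force'],o['wrist_torque'],o['grip_width'],o['qpos'].round(1))
p,d=read_camera('wrist');save('wrist4.png',p);np.save('wrist4.npy',d)
pickle.dump({k:o[k] for k in('tool_pos','tool_rot')},open('w4.pkl','wb'))
print(look_for('wrist','barrel_end')[:2])
```

```text
6.65 [0.47391575 0.06435911 0.25296071] [ 1.79965187e+02  6.46734901e-02 -1.02515633e+01] [-0.65026494  0.0163874  -1.33263559] [ 0.02048425 -0.01910741 -0.01070186] 0.035053735796409906 [  40.1   -2.6  -48.9  102.4   -1.9   79.3 -108.7]
[{'box': [274.2, 53.0, 53.3, 63.6], 'conf': 0.93}]
```

View pics/wrist4.png

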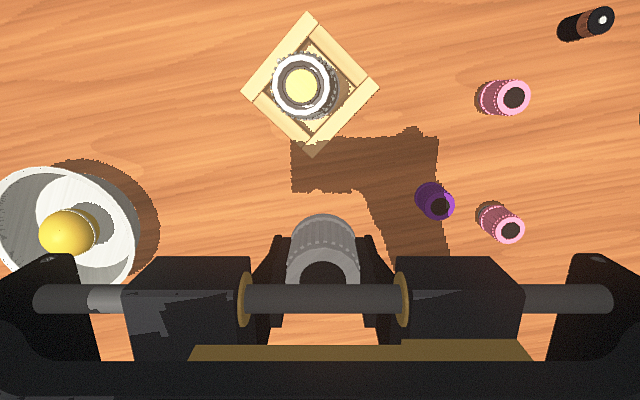

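The rim shows from almost straight above, at about (303,86), with the yellow cell end inside it. I locate the rim, and also the held cap's axis relative to the tool.

Run:
```python
from h import *
import pickle
from scipy.optimize import least_squares
o=pickle.load(open('w4.pkl','rb'));d=np.load('wrist4.npy');p=cv2.imread('pics/wrist4.png')
cv2.imwrite('pics/w4c.png',cv2.resize(p[40:140,250:360],None,fx=5,fy=5,interpolation=cv2.INTER_CUBIC))
cv2.imwrite('pics/w4d.png',cv2.resize(p[200:330,250:400],None,fx=5,fy=4.5,interpolation=cv2.INTER_CUBIC))
vv,uu=np.mgrid[:400,:640];W=world('wrist',uu,vv,d,o)
P=W[40:140,250:360].reshape(-1,3);T=P[(P[:,2]>.186)&(P[:,2]<.195)]
print(len(T),np.median(T,0).round(4),((T.max(0)+T.min(0))/2).round(4),(T.max(0)-T.min(0)).round(4))
(cx,cy),r=cv2.minEnclosingCircle((T[:,:2]*1000).astype(np.float32));print('enc',cx,cy,r)
# ring fit: points within annulus: minimise residual outside [15.5,19.5]
f=lambda x:np.maximum(0,np.abs(np.hypot(T[:,0]-x[0],T[:,1]-x[1])-.0175)-.002)
s=least_squares(f,T[:,:2].mean(0));print('annulus',s.x.round(4),s.cost)
C=P[(P[:,2]>.178)&(P[:,2]<.1865)];print('cell',len(C),np.median(C,0).round(4),((C.max(0)+C.min(0))/2).round(4))
# cap in tool frame
R=Ro.from_euler('xyz',o['tool_rot'],degrees=True).as_matrix()
Q=(W-np.array(o['tool_pos']))@R
Q=Q[205:290,285:362].reshape(-1,3);Q=Q[(np.abs(Q[:,0])<.03)&(np.abs(Q[:,1])<.03)]
S=Q[(Q[:,2]>-.026)&(Q[:,2]<-.003)&(Q[:,0]>.003)]
for lo,hi in((-.03,-.02),(-.02,-.012),(-.012,-.002),(-.001,.008)):
    S=Q[(Q[:,2]>lo)&(Q[:,2]<hi)&(Q[:,0]>.003)]
    if len(S)>20:
        g=lambda x:np.hypot(S[:,0]-x[0],S[:,1]-x[1])-.018
        s=least_squares(g,[0,0],loss='soft_l1',f_scale=.001);print('cap axis',lo,hi,len(S),s.x.round(4))
Tt=Q[(Q[:,2]<-.026)&(Q[:,2]>-.034)];print('top',len(Tt),np.median(Tt,0).round(4))
```

```text
1241 [0.5651 0.0626 0.1895] [0.5635 0.0628 0.1889] [0.0384 0.0383 0.0058]
enc 563.5553588867188 62.75604248046875 19.340177536010742
annulus [0.5614 0.0638] 0.005876116793221487
cell 1265 [0.5641 0.0633 0.1851] [0.5636 0.0629 0.1823]
cap axis -0.03 -0.02 1926 [-0.0028  0.0004]
cap axis -0.02 -0.012 505 [-0.0002  0.0002]
cap axis -0.012 -0.002 563 [-0.0002  0.0003]
cap axis -0.001 0.008 496 [0.0001 0.0003]
top 2429 [ 0.0068  0.0004 -0.0296]
```

View pics/w4c.png

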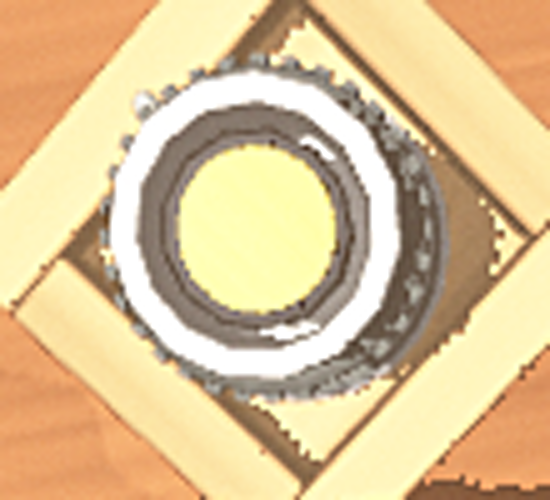

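View pics/w4d.png

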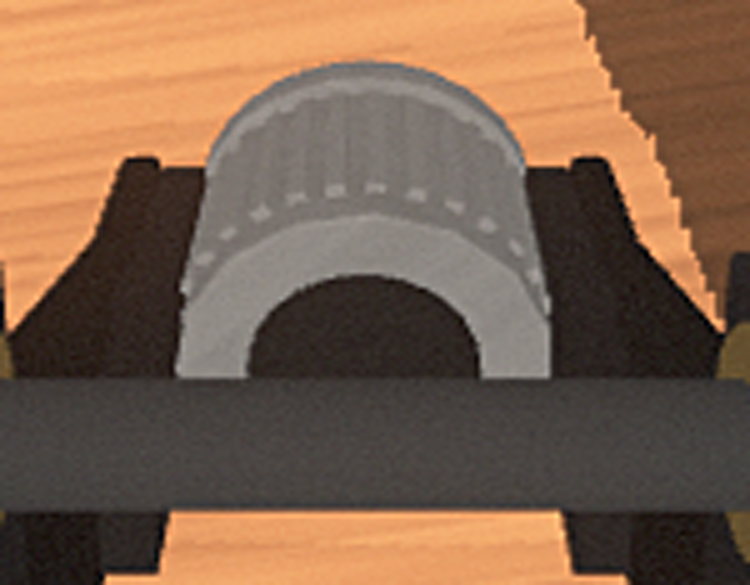

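Run:
```python
from h import *
import pickle
o=pickle.load(open('w4.pkl','rb'));p=cv2.imread('pics/wrist4.png')[40:140,250:360]
m=(p.min(2)>225).astype(np.uint8)
n,l,st,ce=cv2.connectedComponentsWithStats(m);i=1+st[1:,4].argmax();print(st[i],ce[i])
m=(l==i).astype(np.uint8)
ct,_=cv2.findContours(m,cv2.RETR_EXTERNAL,cv2.CHAIN_APPROX_NONE);e=cv2.fitEllipse(max(ct,key=len));print(e)
u,v=e[0][0]+250,e[0][1]+40
A,B=[world('wrist',u,v,x,o) for x in(.1,.3)]
t=(.19-A[2])/(B[2]-A[2]);X=A+t*(B-A);print(u,v,X.round(4), 'depthdiam',e[1][0]/322.58*(.1+t*.2))
R=Ro.from_euler('xyz',o['tool_rot'],degrees=True).as_matrix()
print('tool delta mm',((X-o['tool_pos'])@R*1000).round(1))
```

```text
[ 22  14  58  61 890] [50.57752809 44.6494382 ]
((50.35260009765625, 44.57632064819336), (56.34043884277344, 59.6961669921875), 171.27972412109375)
300.35260009765625 84.57632064819336 [0.5642 0.0627 0.19  ] depthdiam 0.03709905325121471
tool delta mm [ 89.3 -14.4  62.9]
```

>>> {"api": "servo_tool", "payload": {"commands": [10,-2,0,0,0,0,20,-3,0,0,0,0,25,-4,0,0,0,0,20,-4,0,0,0,0,10,-2,0,0,0,0,4,0,0,0,0,0,0,0,12,0,0,0,0,0,10,0,0,0,0,0,0,0,0,0,0,0,0,0,0,0]}}

```text
time_s: 7.75
tool_pos: [0.5638, 0.0641, 0.2312]
tool_rot: [179.9, 0.0, -10.2]
force: [-0.3, 0.7, -0.6]
grip_width: 0.0351
```

Run:
```python
from h import *
o=monitor.get_obs();print(o['time_s'],o['tool_pos'],o['tool_rot'],o['force'],o['wrist_torque'],o['grip_width'],o['qpos'].round(1))
for c in('scene','side'):
    p,d=read_camera(c);np.save(c+'5.npy',d);save(c+'5.png',p)
    x,y=((290,130) if c=='scene' else (260,150))
    q=p[y:y+100,x:x+90];save(c+'5c.png',cv2.resize(q,None,fx=6,fy=6,interpolation=cv2.INTER_CUBIC))
```

```text
7.75 [0.56375615 0.06413111 0.23116462] [ 1.79942416e+02  3.74790281e-02 -1.01840980e+01] [-0.25121553  0.74795605 -0.5765358 ] [0.03401993 0.01645237 0.02184387] 0.03514433014395905 [  34.4   13.5  -50.4   93.    10.6   78.5 -117.5]
```

View pics/scene5c.png

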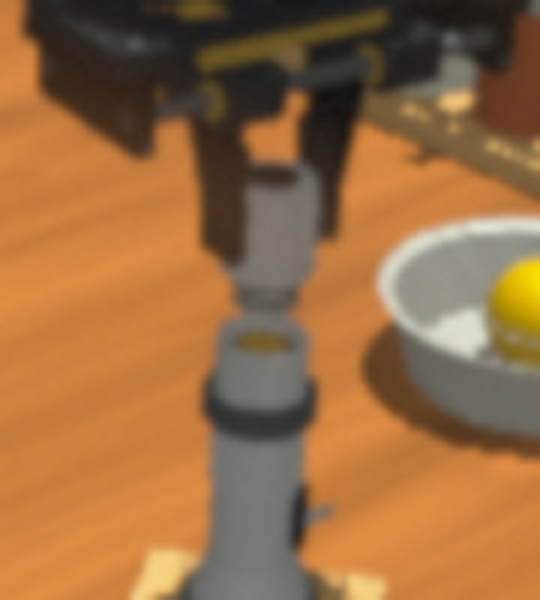

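View pics/side5c.png

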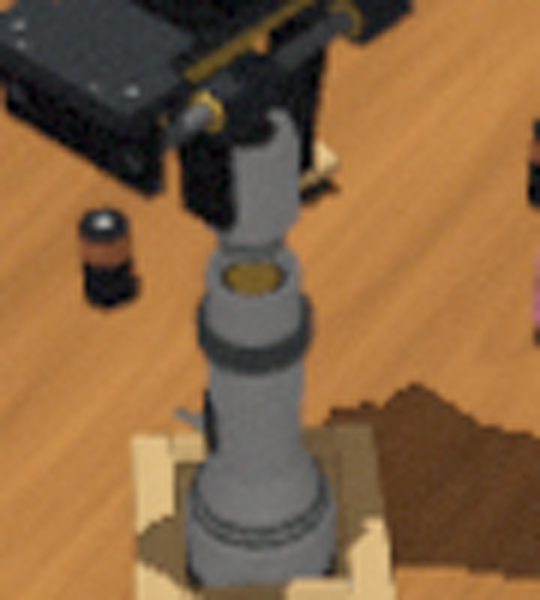

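Run:
```python
from h import *
from scipy.optimize import least_squares
vv,uu=np.mgrid[:400,:640]
for c,(x,y) in dict(scene=(290,130),side=(260,150)).items():
    d=np.load(c+'5.npy');W=world(c,uu,vv,d)[y:y+100,x:x+90].reshape(-1,3)
    n=np.hypot(W[:,0]-.564,W[:,1]-.063)<.028
    for nm,lo,hi,r in(('barrel',.168,.186,.0195),('barrel low',.13,.155,.0195),('cap',.233,.255,.018),('plug',.204,.217,.0135)):
        S=W[n&(W[:,2]>lo)&(W[:,2]<hi)]
        if len(S)<15: print(c,nm,len(S));continue
        for free in(0,1):
            g=lambda q:np.hypot(S[:,0]-q[0],S[:,1]-q[1])-(q[2] if free else r)
            s=least_squares(g,[.564,.063]+([r] if free else []),loss='soft_l1',f_scale=.001)
            print(c,nm,len(S),s.x.round(4),s.cost*1e6/len(S))
```

```text
scene barrel 149 [0.5649 0.0617] 3.028369604195151
scene barrel 149 [0.5676 0.0593 0.0159] 1.9392552523902258
scene barrel low 126 [0.5657 0.0618] 1.0446058958624276
scene barrel low 126 [0.5657 0.0618 0.0196] 1.0445197716917056
scene cap 190 [0.5645 0.0607] 2.9941782076845986
scene cap 190 [0.5545 0.0661 0.0282] 1.1670017769510654
scene plug 46 [0.5643 0.0634] 0.5039543832336288
scene plug 46 [0.5644 0.0633 0.0133] 0.5034209623503758
side barrel 139 [0.5648 0.0625] 2.9796185919403992
side barrel 139 [0.5623 0.0669 0.0152] 2.065382445538139
side barrel low 92 [0.5644 0.0628] 0.7755032985225384
side barrel low 92 [0.5644 0.0628 0.0195] 0.775483635842026
side cap 130 [0.5638 0.0641] 2.5551117068455533
side cap 130 [0.5769 0.0596 0.0307] 0.823364965233538
side plug 33 [0.5647 0.0641] 0.3931924498334886
side plug 33 [0.5645 0.0643 0.0133] 0.39238077368068286
```

>>> {"api": "servo_tool", "payload": {"commands": [0.6,1.4,0,0,0,0,0,0,0,0,0,0,0,0,4,0,0,0,0,0,4,0,0,0,0,0,3,0,0,0,0,0,3,0,0,0,0,0,2,0,0,0,0,0,0,0,0,0]}}

```text
time_s: 8.65
tool_pos: [0.5647, 0.0628, 0.2151]
tool_rot: [180.0, 0.0, -10.2]
force: [-0.5, 0.2, -1.2]
grip_width: 0.0353
```

Run:
```python
from h import *
o=monitor.get_obs();print(o['time_s'],o['tool_pos'],o['tool_rot'],o['force'],o['wrist_torque'],o['grip_width'])
```

```text
8.65 [0.56467072 0.06276194 0.21510288] [ 1.79991537e+02  3.88407498e-02 -1.01896474e+01] [-0.45945724  0.15638883 -1.17569587] [0.0374551  0.04590652 0.01026087] 0.03534827429501154
```

>>> {"api": "servo_tool", "payload": {"commands": [0,0,1,0,0,0,0,0,1,0,0,0,0,0,1.5,0,0,0,0,0,1.5,0,0,0,0,0,0,0,0,0]}}

```text
time_s: 9.15
tool_pos: [0.5651, 0.0628, 0.211]
tool_rot: [180.0, -0.0, -10.2]
force: [-0.8, -0.4, 4.1]
grip_width: 0.0352
```

Run:
```python
from h import *
o=monitor.get_obs();print(o['time_s'],o['tool_pos'],o['tool_rot'],o['force'],o['wrist_torque'],o['grip_width'])
for c in('scene','side'):
    p,d=read_camera(c);x,y=((290,130) if c=='scene' else (260,150))
    q=p[y:y+100,x:x+90];save(c+'6c.png',cv2.resize(q,None,fx=4,fy=4,interpolation=cv2.INTER_CUBIC))
a=[cv2.imread(f'pics/{c}6c.png') for c in('scene','side')];cv2.imwrite('pics/both6.png',np.hstack(a))
```

```text
9.15 [0.56511577 0.06281846 0.21099651] [ 1.79994104e+02 -4.16910543e-02 -1.01905849e+01] [-0.8186122  -0.39291183  4.08669424] [-0.05678695  0.35545927  0.03277198] 0.03516587742181843
```

View pics/both6.png

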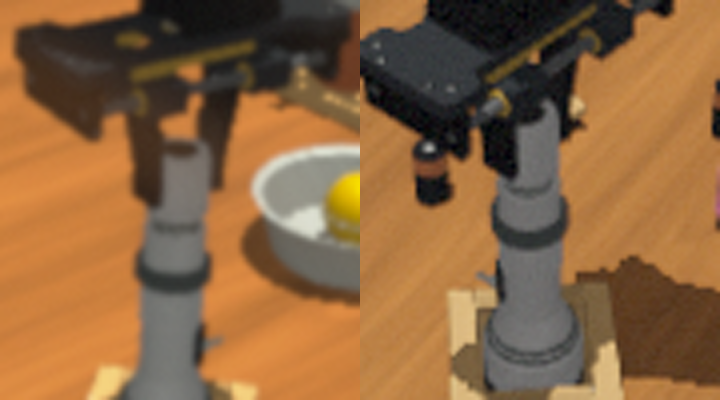

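The force change of 5.3 N fits the sprung cell pressed in 2.4 mm, and the picture shows the plug in the bore with the cap lined up. I keep lowering.

>>> {"api": "servo_tool", "payload": {"commands": [0,0,1.5,0,0,0,0,0,2,0,0,0,0,0,2,0,0,0,0,0,1.5,0,0,0,0,0,1,0,0,0,0,0,0,0,0,0]}}

```text
time_s: 9.85
tool_pos: [0.5652, 0.0628, 0.203]
tool_rot: [180.0, -0.0, -10.2]
force: [-1.4, -0.4, 6.7]
grip_width: 0.0355
```

Run:
```python
from h import *
o=monitor.get_obs();print(o['time_s'],o['tool_pos'],o['tool_rot'],o['force'],o['wrist_torque'],o['grip_width'])
```

```text
9.85 [0.56515971 0.06282823 0.2029507 ] [ 1.79997128e+02 -4.09725595e-02 -1.01939717e+01] [-1.43080026 -0.4289695   6.68686644] [-0.09832243  0.456404   -0.01652051] 0.03546333892231555
```

>>> {"api": "servo_tool", "payload": {"commands": [-0.5,0,0,0,0,0,0,0,0.7,0,0,0,0,0,0.7,0,0,0,0,0,0.6,0,0,0,0,0,0,0,0,0]}}

```text
time_s: 10.35
tool_pos: [0.5651, 0.0628, 0.2013]
tool_rot: [-180.0, -0.1, -10.2]
force: [-1.3, -0.5, 8.6]
grip_width: 0.0348
```

Run:
```python
from h import *
o=monitor.get_obs();print(o['time_s'],o['tool_pos'],o['tool_rot'],o['force'],o['wrist_torque'],o['grip_width'])
```

```text
10.35 [0.56508082 0.06283224 0.20132187] [-1.79998618e+02 -9.99821013e-02 -1.01978284e+01] [-1.31060903 -0.46207869  8.63247298] [-0.10623837  0.3774696   0.0658105 ] 0.03484018460616315
```

>>> {"api": "servo_tool", "payload": {"commands": [0,0,0.5,0,0,0,0,0,0.5,0,0,0,0,0,0,0,0,0]}}

```text
time_s: 10.65
tool_pos: [0.5651, 0.0628, 0.2006]
tool_rot: [180.0, -0.1, -10.2]
force: [-2.0, -1.1, 9.1]
grip_width: 0.0348
```

>>> {"api": "servo_tool", "payload": {"commands": [0,0,0.5,0,0,0,0,0,0,0,0,0]}}

```text
time_s: 10.85
tool_pos: [0.5651, 0.0628, 0.2006]
tool_rot: [180.0, -0.1, -10.2]
force: [-3.1, -0.4, 10.8]
grip_width: 0.0354
```

>>> {"api": "servo_tool", "payload": {"commands": [0,0,0.5,0,0,0,0,0,0,0,0,0]}}

```text
time_s: 11.05
tool_pos: [0.5651, 0.0628, 0.2005]
tool_rot: [180.0, -0.1, -10.2]
force: [-4.2, -0.9, 13.6]
grip_width: 0.0352
```

>>> {"api": "servo_tool", "payload": {"commands": [-0.5,0,0.5,0,0,0,-0.5,0,0.5,0,0,0,0,0,0,0,0,0,0,0,0,0,0,0]}}

```text
time_s: 11.45
tool_pos: [0.5651, 0.0628, 0.2005]
tool_rot: [180.0, -0.3, -10.2]
force: [-2.9, -2.5, 17.0]
grip_width: 0.0346
```

Run:
```python
from h import *
from scipy.optimize import least_squares
vv,uu=np.mgrid[:400,:640]
for c in('scene','side'):
    p,d=read_camera(c);x,y=((290,130) if c=='scene' else (260,150))
    q=p[y:y+100,x:x+90];save(c+'7c.png',cv2.resize(q,None,fx=4.4,fy=5,interpolation=cv2.INTER_CUBIC))
    W=world(c,uu,vv,d)[y:y+100,x:x+90].reshape(-1,3)
    n=np.hypot(W[:,0]-.564,W[:,1]-.063)<.028
    for nm,lo,hi,r in(('barrel',.13,.155,.0195),('cap',.2,.222,.018)):
        S=W[n&(W[:,2]>lo)&(W[:,2]<hi)]
        g=lambda q:np.hypot(S[:,0]-q[0],S[:,1]-q[1])-r
        s=least_squares(g,[.564,.063],loss='soft_l1',f_scale=.001)
        print(c,nm,len(S),s.x.round(4))
a=[cv2.imread(f'pics/{c}7c.png') for c in('scene','side')];cv2.imwrite('pics/both7.png',np.hstack(a))
o=monitor.get_obs();print(o['time_s'],o['tool_pos'],o['tool_rot'],o['force'],o['wrist_torque'],o['grip_width'])
```

```text
scene barrel 127 [0.5658 0.062 ]
scene cap 158 [0.5664 0.0612]
side barrel 94 [0.5646 0.0629]
side cap 137 [0.5657 0.0661]
11.55 [0.56513815 0.06283138 0.20047662] [179.98177707  -0.26614388 -10.22425271] [-2.37672865 -1.87532946 17.9657972 ] [-0.31167973  0.7445787  -0.05672606] 0.03464996151047277
```

View pics/both7.png

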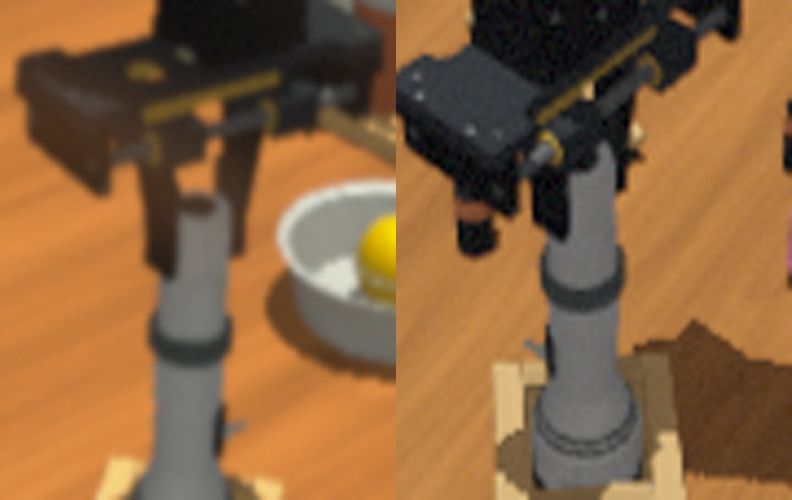

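The cap's shoulder sits on the rim in both views, with no gap showing. I hold for half a second to see that it stays steady.

>>> {"api": "servo_tool", "payload": {"commands": [0,0,0,0,0,0,0,0,0,0,0,0,0,0,0,0,0,0,0,0,0,0,0,0,0,0,0,0,0,0]}}

```text
time_s: 12.05
tool_pos: [0.5651, 0.0628, 0.2005]
tool_rot: [180.0, -0.3, -10.2]
force: [-2.8, -1.7, 16.3]
grip_width: 0.0348
```

Run:
```python
from h import *
print(env.sign_off())
```

```text
the job is handed in; nothing more can be done
None
```

I picked up the silver cap, put its plug into the barrel and pressed it down until the shoulder landed on the rim. I handed the job in at about 12 s with the gripper still holding it there. The pink and purple look-alikes and the other things on the bench were not touched on purpose; I did not measure their positions again at the end.

**Landing:** the push built up along the spring to about 10 N. At a TCP height of 0.2005 m the arm stopped moving down while the force kept rising. That is the height I worked out for the cap being home (about 0.2004 m).

**Push:** in the last reading it was steady at 16–18 N, plus about 1.2 N of cap weight. That leaves an estimated 7–9 N on the rim, well under the 60 N limit. The grip was set to 45 N.

**Upright and centred:** the tool was tilted 0.3°, and both outside cameras showed the cap in line with the barrel and no gap.

**Checks that disagreed:**
- **Centring by depth:** the last fits put the cap about 1 mm off the barrel axis in the scene camera and 3.4 mm off in the side camera. I did not rely on the side figure, because a finger hides part of the cap there.
- **Sideways force:** about 3 N remained at the end, so the plug or shoulder may be leaning slightly on the barrel.

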